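# Set a bench test kiln: open the vent slide to its line and click the power knob up to nine

### The arm

A 7-joint arm with a two-finger parallel gripper is mounted at the origin on the work surface. World frame = base frame: x ahead of the robot, y to its left, z up, the work surface at z = 0. Lengths are in m, angles in rad, forces in N, time in s.
With the tool pointing down it reaches from about 0.425 to 0.925 m from the base axis. Payload 6.8 kg.
Tool frame: the origin (TCP) lies midway between the tips of the shut fingers; the grasp point (between the pads) lies 19 mm behind it; z points along the fingers, y is the direction in which the jaws open and shut (so a half turn about z gives the same grasp; the last joint's range is limited). The gripper opens to 85 mm and grips with 20 to 120 N. Pads are 22 mm wide; open, the fingers measure 114 mm over their backs; the gripper's body (76 mm by 85 mm) begins 54 mm behind the grasp point. The pads swing forward as they close: fully open they stand 13 mm farther back than shut.
Start: joints at [-1.367, 0.477, 0.022, 1.555, -0.011, 1.109, -0.083], TCP at [0.207, 0.642, 0.231] pointing down, gripper open.
Joint ranges: [-2.96, 2.96], [-0.34, 2.1], [-1.41, 1.46], [0.24, 2.44], [-1.37, 4.51], [0.17, 1.92], [-2.96, 2.96]. Speed limits (rad/s): [2.39, 2.39, 3.14, 3.14, 3.14, 3.14, 3.14].

### API

Orientations are given as a unit quaternion [w, x, y, z].
In Python, from station import * gives the robot as it stands. The module is installed in compiled form; this text tells all that it offers.
- The arm moves only by the tool jog_arm, never from a script. Its arguments are lists of equal length, an entry for each row: "dp": the shift along the tool's x, y, z in units of 25 mm (1.0 is 25 mm), a list of three; "angular": the turn, a rotation vector about the tool's x, y, z in units of 5 degrees (1.0 is 5 degrees), a list of three; "claw": the finger opening in mm, from 0 to 85.4. A call has exactly 5 rows; each row is the pose to reach, as a shift and turn from the pose commanded when the call began, along the tool's axes at that moment; what a row does not reach only later rows make up. A row lasts 1/10 s, in which the tool goes at most 50 mm and 8.59 degrees, less where a joint would pass 70% of its speed; a pose out of reach is approached as far as the arm can. A call with a gripper value outside its range is refused whole. The fingers move at their own pace and stop on an object; "grip_force" is the grip in N (left out, the last holds). Time passes only in rows, so rows that repeat a pose let the fingers close, or fill a call up. It gives the time, the measured TCP pose, the force and the opening at its end, in the units of the state.
- get_obs(): the state, without advancing time (a new reading comes with each control period).
- read_camera(name): name is "side" or "top"; returns a dict with "pixels" (400x640x3 uint8, blue, green, red), "camera_matrix" (3x3 intrinsics, pixels), "k1" (the pictures are not rectified: a ray, as slopes to the right and down, at radius r is drawn at 1 + k1 r^2 times it, then the intrinsics apply), "rvec" (rotation vector, rad) and "tvec" (3), from world to camera coordinates, as OpenCV has them. Camera axes: x right, y down, z forward; pixel columns grow to the right and rows downward; lengths in m; the calibration is good to about 2 mm. A picture is of the moment at which its call begins. There is no depth.
- hand_in(): hands the job in, once; it reports no verdict.
The state is a dict: "t": time; "q": joint angles; "joint_vel": joint speeds; "joint_torque": joint torques, N m; "eef_pos": TCP position; "tool_rot": TCP orientation; "contact_force": force on the tool from outside, world axes, zero at the start; "torque": the same for the moment, N m; "gripper_width": opening from 0.0 (shut) to 1.0 (fully open).
Only numpy, scipy, OpenCV 4.12 (cv2) and the standard library are available. Lean on these libraries where they do the work, as an engineer would, in place of code of your own. Each camera call takes 0.05 s, during which the arm holds its last target.

### The job

Get the small test kiln on the bench ready for a firing: pull the vent slide on its lid out by the wooden handle until the front edge of the plate lines up with the red line, and set the black power knob to exactly nine clicks clockwise from its off stop (it has been left part-way up). Let go of both, and leave the bowl, jar, cup and vase where they stand.

Things in the scene. Friction and masses are not known exactly. Their poses are not given: they have to be found in the camera images.
- kiln: fixed bench kiln; origin on the bench under its middle, x to its back, y to its left, z up; its front (-x) faces the robot roughly. Aluminium shell with white lid, 280 mm (x) by 260 (y), centred at y = +70 mm; blue control pod 180 by 140 mm, centred at y = -130. Lid and pod tops are flush, 160 mm up. Two rails 12 mm wide, 9 mm high run along x on the lid at y = 23 and 117 mm; vent slide between
- knob_grip (a point): centre of the round black knob on the pod (x = -20, y = -135 mm of the kiln), on its upright axis at mid-height: 42 mm in diameter (44 over fine ribs), 40 mm high; this point is 24 mm above the pod's flat top, 20 mm below the knob's top. The point turns with the knob; a white pointer line on top runs from the axis along its -x. Only flat pod and lid lie within 120 mm of the axis
- knob (a joint): turn of the knob, rad, growing clockwise seen from above; 0 = off stop, pointer to the kiln's front at the long red tick. Clicks every 24 degrees (0.4189 rad), at white ticks, 0 to 12 (end stop). Nine clicks = 3.770. Let go between two, it snaps to the nearer. A click takes about 0.1 N m. Starts at rest between off and the fifth click; turning it to nine takes regrasping
- vent_handle (a point): grip point on the wooden handle of the vent slide: an upright block 12 mm (along the kiln's x) by 40 mm (along y) and 46 mm high, standing on the steel plate; the point is on its middle 21 mm below its top, 24 mm above the plate's top face; 15 mm behind the plate's front edge
- vent_edge (a point): middle of the front (-x) edge of the vent plate, on its top face: steel plate 120 mm long (x), 80 mm wide (y), 6 mm thick, lying on the lid, its top 167 mm above the bench
- vent_line (a point): where vent_edge should be: 7 mm above the middle of the red line, 4 mm wide, that crosses lid and rails along the kiln's y, at the kiln's x = -80 mm
- vent (a joint): how far the vent slide is pulled out, m, growing as it moves towards the kiln's front (-x of the kiln); 0 = shut, 0.070 = end stop, front edge on the red line at 0.040. It starts 0 to 15 mm out. Stiff: it takes about 8 N to move (up to 10 N at 0.1 m/s) and stays where it is left
- bowl: small blue bowl, 68 mm across, 38 mm high, standing loose on the lid's back left corner; origin under its centre
- jar: amber jar with white lid, 80 mm across, 105 mm high, on the bench to the left of the kiln; origin under its centre
- cup: white plastic cup, 80 mm across, 75 mm high, on the bench to the right of the kiln; origin under its centre
- vase: terracotta vase, 68 mm across, 90 mm high, on the bench to the right of the kiln; origin under its centre

How it is judged:
By the outcome, as a careful person would: the job done as asked, in the order asked, and still so for the second after the job is handed in, with the robot touching nothing.
It also fails if it takes over 72 s, if anything falls off the work surface, if the arm or the gripper's body presses on something with over 40 N, if the wrist force passes 120 N, or if a joint passes its speed limit or range.

## Working session

There is one attempt and no reset: what is moved stays moved. The work goes in short steps, Python scripts to look and compute and a tool call to move; the robot and the scene stay as the last step left them, time stands still between calls to the robot, and variables do not carry over. Pictures are saved under pics/ and viewed, and the job is handed in when it is done.

Besides the shell and the picture viewer there is one more tool, called as name(argument=value, ...) on one line, values as JSON. jog_arm: Moves the arm, as the interface text tells. Its arguments: {"type":"object","properties":{"dp":{"type":"array","items":{"type":"array","items":{"type":"number"}}},"angular":{"type":"array","items":{"type":"array","items":{"type":"number"}}},"claw":{"type":"array","items":{"type":"number"}},"grip_force":{"type":"number"}},"required":["dp","angular","claw"]}

```bash
mkdir -p pics
python3 - <<'E'
from station import *
import cv2
o=get_obs()
for k,v in o.items(): print(k,v)
for n in("top","side"):
    c=read_camera(n); cv2.imwrite(f"pics/{n}0.png",c["pixels"]); print(n,c["camera_matrix"],c["k1"],c["rvec"],c["tvec"])
E
```

```text
t 0.0
q [-1.36707591  0.4777938   0.02235945  1.55642447 -0.01151071  1.109313
 -0.08310218]
joint_vel [ 1.78800575e-04  2.96629105e-04 -1.34370673e-04  1.66721184e-04
  8.35118847e-04  1.09255830e-05 -6.66019837e-04]
joint_torque [ 3.60574522e-04 -5.96455085e+01  1.60820302e+00 -2.81197643e+01
  1.24971653e-02  9.41689534e-03 -6.24309948e-06]
eef_pos [0.20692784 0.64188819 0.23034172]
tool_rot [-7.41143737e-05  1.55280551e-01  9.87869997e-01 -9.02072316e-04]
contact_force [-0.09640473  0.66508276 -0.03137316]
torque [-0.00214557  0.00414488 -0.00480202]
gripper_width 1.0010205045361618
top [[473.66146575   0.         317.50159616]
 [  0.         473.66146575 208.57488372]
 [  0.           0.           1.        ]] 0.005202993573512579 [ 2.12126963 -2.14759764  0.22980463] [-9.34692952e-04  5.80229659e-01  1.11289205e+00]
side [[410.00981029   0.         314.46036016]
 [  0.         410.00981029 200.0368525 ]
 [  0.           0.           1.        ]] -0.09954797042637756 [ 2.34498347 -0.69770044  0.25277449] [-0.4434287   0.32214056  0.86322532]
```

View pics/top0.png

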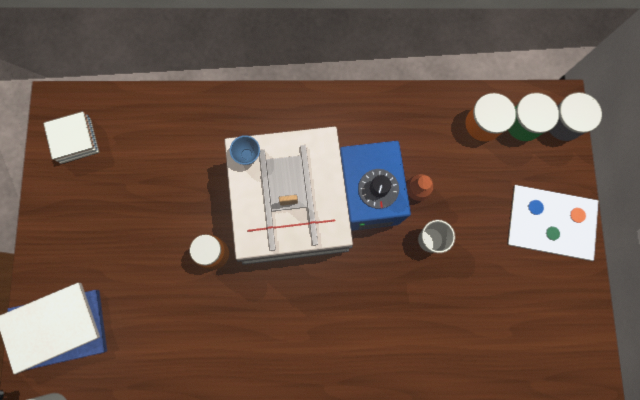

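View pics/side0.png

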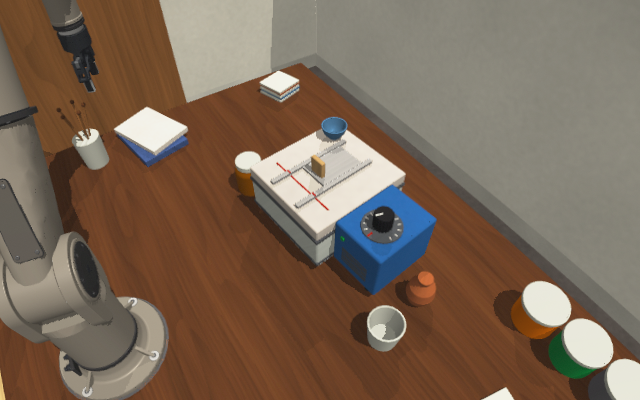

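The top view shows the kiln lid at (290,195), the knob at (380,187), the handle at (288,199) and the red line at (291,226). The vase is at (421,187) and the cup at (437,237).

```bash
cat > h.py <<'E'
from station import *
import cv2, numpy as np
def cam(n):
    c=read_camera(n); c["R"]=cv2.Rodrigues(np.array(c["rvec"],float))[0]; c["tvec"]=np.array(c["tvec"],float).ravel(); return c
def ray(c,u,v):
    K=np.array(c["camera_matrix"]); d=np.array([(u-K[0,2])/K[0,0],(v-K[1,2])/K[1,1]]); p=d.copy()
    for _ in range(20): p=d/(1+c["k1"]*(p@p))
    r=c["R"].T@np.array([p[0],p[1],1]); o=-c["R"].T@c["tvec"]; return o,r/np.linalg.norm(r)
def plane(c,u,v,z):
    o,r=ray(c,u,v); return o+r*(z-o[2])/r[2]
def tri(c1,a,c2,b):
    o1,r1=ray(c1,*a);o2,r2=ray(c2,*b)
    s=np.linalg.lstsq(np.c_[r1,-r2],o2-o1,rcond=None)[0]; p=o1+s[0]*r1;q=o2+s[1]*r2
    return (p+q)/2,np.linalg.norm(p-q)
def proj(c,P):
    P=c["R"]@np.array(P,float)+c["tvec"]; x=P[:2]/P[2]; x=x*(1+c["k1"]*(x@x)); K=np.array(c["camera_matrix"]); return K[:2,:2]@x+K[:2,2]
def crop(c,x,y,w,h,s,f):
    cv2.imwrite(f,cv2.resize(c["pixels"][y:y+h,x:x+w],None,fx=s,fy=s,interpolation=cv2.INTER_CUBIC))
E
python3 - <<'E'
from h import *
t=cam("top");s=cam("side")
crop(t,215,120,200,150,4,"pics/t1.png"); crop(s,235,110,210,150,3.8,"pics/s1.png"); crop(t,350,160,60,55,10,"pics/k1.png")
E
```

```text
(no output)
```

View pics/t1.png

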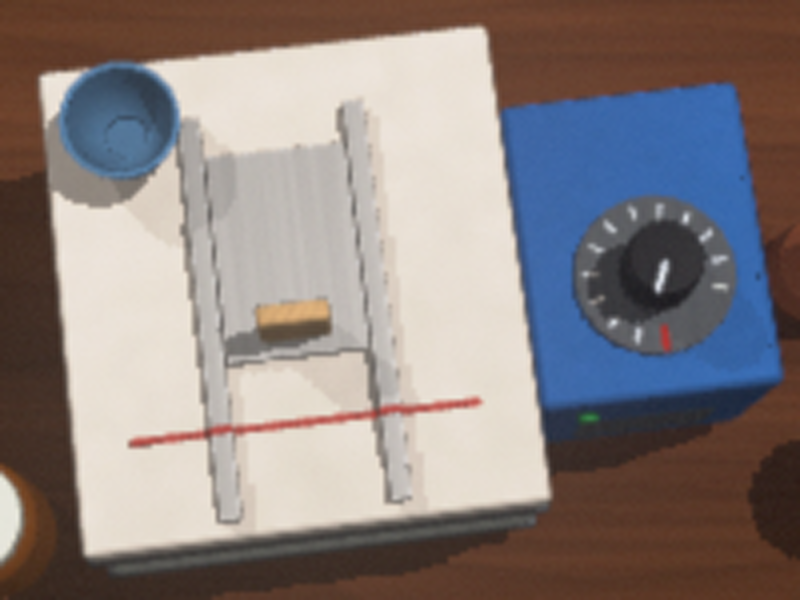

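View pics/s1.png

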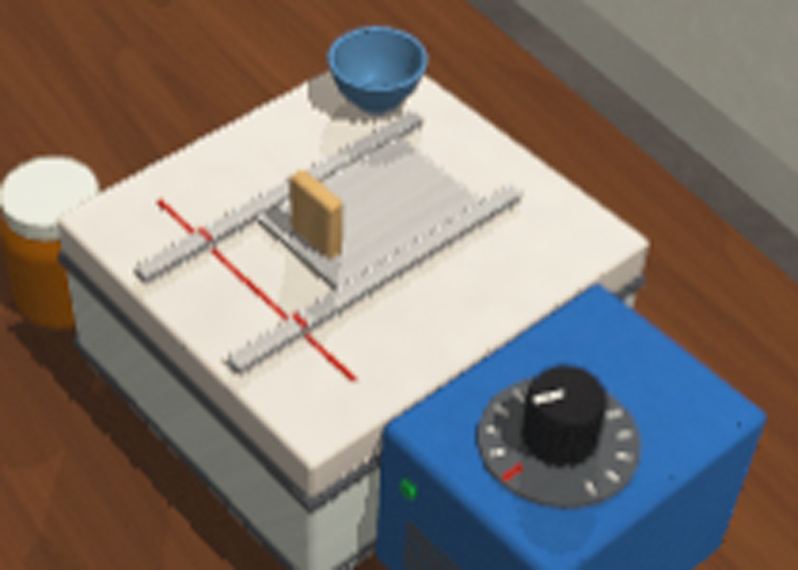

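View pics/k1.png

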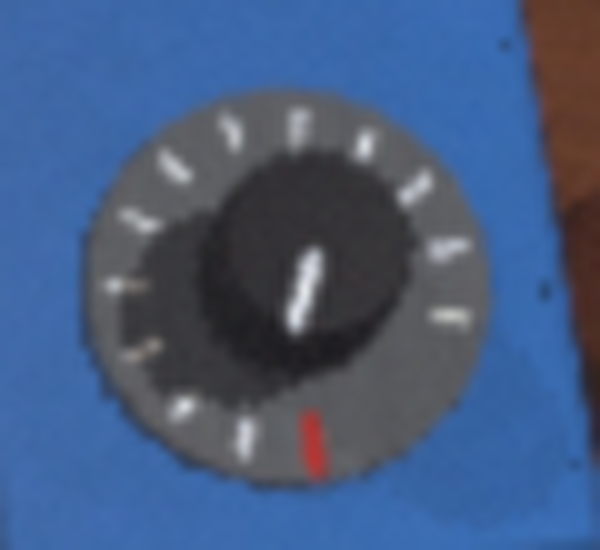

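```bash
cat > meas.py <<'E'
from h import *
t=cam("top");s=cam("side")
T=lambda X,Y:(X/4+215-.375,Y/4+120-.375)
S=lambda X,Y:(X/3.8+235-.37,Y/3.8+110-.37)
lid=[T(40,75),T(487,27),T(550,500),T(85,557)]
sl=[None,S(648,242),S(310,490),S(62,220)]
for a,b in zip(lid,sl):
    print("lid",plane(t,*a,.16).round(4), (plane(s,*b,.16).round(4), tri(t,a,s,b)) if b else "")
def redends(c,box):
    x,y,w,h=box; im=c["pixels"][y:y+h,x:x+w].astype(int); m=(im[:,:,2]>im[:,:,1]+60)&(im[:,:,2]>im[:,:,0]+60)
    ys,xs=np.nonzero(m); pts=np.c_[xs+x,ys+y].astype(float); cc=pts.mean(0); d=np.linalg.svd(pts-cc)[2][0]; q=(pts-cc)@d
    return cc+d*q.min(),cc+d*q.max(),len(pts)
a=redends(t,(240,215,100,20)); b=redends(s,(270,155,62,60)); print(a,b)
for c,e in((t,a),(s,b)): print("red",[plane(c,*p,.16).round(4) for p in e[:2]])
# knob top / pointer
def blob(c,box,f):
    x,y,w,h=box; im=c["pixels"][y:y+h,x:x+w].astype(int); m=f(im); ys,xs=np.nonzero(m); return np.array([xs.mean()+x,ys.mean()+y]),m.sum()
white=lambda im:im.min(2)>140
print("ptr", blob(t,(374,181,14,14),white), blob(s,(372,208,14,10),white))
K=lambda X,Y:(X/10+350-.45,Y/10+160-.45)
# pointer ends from k1 crop
for z in(.204,): print("ptr ends",plane(t,*K(316,250),z).round(4),plane(t,*K(294,330),z).round(4),"knob top c",plane(t,*K(318,240),z).round(4))
print("side knob top c",plane(s,*S(563,397),.204).round(4), "tri",tri(t,K(318,240),s,S(563,397)))
print("dial centre",plane(t,*K(288,288),.16).round(4), "red tick in/out",plane(t,*K(312,412),.162).round(4),plane(t,*K(318,475),.162).round(4))
# handle top corners
h=[T(257,312),T(327,300),T(329,320),T(258,332)]
hc=np.mean(h,0); print("handle top",plane(t,*hc,.213).round(4),plane(t,*hc,.2).round(4))
sc=np.mean([S(290,177),S(302,170),S(342,205),S(330,212)],0); print("tri",tri(t,hc,s,sc))
print("plate front edge",[plane(t,*T(*p),.167).round(4) for p in((229,362),(366,348))],[plane(s,*S(*p),.167).round(4) for p in((262,215),(336,284))])
E
python3 meas.py
```

```text
lid [0.726  0.2053 0.16  ] 
lid [ 0.7537 -0.0518  0.16  ] (array([ 0.7567, -0.0513,  0.16  ]), (array([ 0.75408645, -0.05219269,  0.16171704]), np.float64(0.002268449481085305)))
lid [ 0.4783 -0.0805  0.16  ] (array([ 0.4731, -0.0941,  0.16  ]), (array([ 0.48049444, -0.08250634,  0.14063459]), np.float64(0.00015636526290907222)))
lid [0.4501 0.1749 0.16  ] (array([0.4557, 0.1698, 0.16  ]), (array([0.45366365, 0.17432675, 0.15634447]), np.float64(0.006936800040826002)))
(array([333.98090167, 219.84067633]), array([248.01740871, 230.1452284 ]), 158) (array([276.73443773, 162.28981645]), array([327.86797345, 209.14408473]), 101)
red [array([ 0.5342, -0.0415,  0.16  ]), array([0.5131, 0.1493, 0.16  ])]
red [array([0.5173, 0.151 , 0.16  ]), array([ 0.5384, -0.0415,  0.16  ])]
ptr (array([380.        , 188.27272727]), np.int64(11)) (array([379., 214.]), np.int64(13))
ptr ends [ 0.6035 -0.143   0.204 ] [ 0.5858 -0.1375  0.204 ] knob top c [ 0.6058 -0.1436  0.204 ]
side knob top c [ 0.6045 -0.1441  0.204 ] tri (array([ 0.60564148, -0.14354058,  0.20283978]), np.float64(0.0009036010339480792))
dial centre [ 0.6054 -0.1437  0.16  ] red tick in/out [ 0.5763 -0.1477  0.162 ] [ 0.5618 -0.1484  0.162 ]
handle top [0.5723 0.0593 0.213 ] [0.575  0.0597 0.2   ]
tri (array([0.57478121, 0.0585158 , 0.21083606]), np.float64(0.0043604153166649185))
plate front edge [array([0.5563, 0.0963, 0.167 ]), array([0.5635, 0.0203, 0.167 ])] [array([0.5616, 0.0968, 0.167 ]), array([0.5675, 0.0214, 0.167 ])]
```

```bash
cat > go.py <<'E'
import sys
from h import *
from scipy.spatial.transform import Rotation as R
def go(p,yawy=None):
    o=get_obs(); q=o["tool_rot"]; r=R.from_quat([q[1],q[2],q[3],q[0]])
    d=r.inv().apply(np.array(p)-o["eef_pos"])/.025
    if yawy is not None:
        a=np.radians(yawy); y=np.array([np.cos(a),np.sin(a),0]); z=np.array([0,0,-1.]); M=R.from_matrix(np.c_[np.cross(y,z),y,z])
        w=np.degrees((r.inv()*M).as_rotvec())/5
    else: w=0
    m=r.as_matrix(); print("t",o["t"],"pos",o["eef_pos"].round(4),"yawy",np.degrees(np.arctan2(m[1,1],m[0,1])).round(2),"q",np.round(o["q"],2),"F",np.round(o["contact_force"],1),"w",round(o["gripper_width"],3)); print("dp",d.round(2),"ang",np.round(w,2))
if __name__=="__main__":
    a=list(map(float,sys.argv[1:])); go(a[:3],a[3] if len(a)>3 else None)
E
python3 go.py .575 .06 .29 6.2
```

```text
t 0.3 pos [0.207  0.6423 0.231 ] yawy 72.14 q [-1.37  0.48  0.02  1.56 -0.01  1.11 -0.08] F [-1.2  0.2 -0.2] w 1.001
dp [-21.16 -17.66  -2.35] ang [-1.000e-02  0.000e+00  1.319e+01]
```

jog_arm(dp=[[0,0,-2],[-2,-1.5,-2.5],[-4,-3,-2.5],[-6,-4.5,-2.5],[-7,-5.5,-2.5]], angular=[[0,0,0],[0,0,1],[0,0,2],[0,0,3],[0,0,4]], claw=[50,50,50,50,50])

```text
t: 0.8
eef_pos: [0.3204, 0.4765, 0.294]
tool_rot: [0.0, 0.326, 0.945, 0.0]
contact_force: [1.1, 0.8, -0.5]
gripper_width: 0.584
```

```bash
python3 go.py .575 .06 .29 6.2
```

```text
t 0.8 pos [0.3204 0.4765 0.294 ] yawy 51.91 q [-1.21  0.26  0.14  1.74 -0.04  1.15 -0.14] F [ 1.1  0.8 -0.5] w 0.584
dp [-18.29  -6.83   0.15] ang [ 0.01 -0.    9.14]
```

jog_arm(dp=[[-2,-0.7,0],[-4,-1.5,0],[-6,-2.2,0],[-8,-3,0],[-10,-3.7,0]], angular=[[0,0,1],[0,0,2],[0,0,3],[0,0,4],[0,0,5]], claw=[50,50,50,50,50])

```text
t: 1.3
eef_pos: [0.4514, 0.2637, 0.294]
tool_rot: [-0.0, 0.523, 0.852, 0.0]
contact_force: [0.7, 0.5, 0.2]
gripper_width: 0.589
```

```bash
python3 go.py .575 .06 .29 6.2
```

```text
t 1.3 pos [0.4514 0.2637 0.294 ] yawy 26.94 q [-0.95  0.16  0.34  1.86 -0.06  1.13 -0.11] F [0.7 0.5 0.2] w 0.589
dp [-9.51  0.71  0.15] ang [ 0.01 -0.01  4.15]
```

jog_arm(dp=[[-2,0.1,0],[-4,0.3,0.1],[-6,0.5,0.1],[-8,0.6,0.1],[-9.5,0.7,0.1]], angular=[[0,0,1],[0,0,2],[0,0,3],[0,0,3.7],[0,0,4.1]], claw=[50,50,50,50,50])

```text
t: 1.8
eef_pos: [0.5757, 0.0589, 0.2915]
tool_rot: [0.001, 0.667, 0.745, 0.0]
contact_force: [-0.1, 0.6, 0.3]
gripper_width: 0.584
```

```bash
python3 - <<'E'
from h import *
t=cam("top");s=cam("side")
crop(t,215,120,200,150,4,"pics/t2.png"); crop(s,235,60,210,150,3.8,"pics/s2.png")
E
python3 go.py .575 .06 .29 6.2
```

```text
t 1.9 pos [0.5766 0.0555 0.2916] yawy 6.06 q [-0.64  0.29  0.54  1.75 -0.16  1.15  0.06] F [-0.6 -0.3 -0.5] w 0.585
dp [ 0.18 -0.04  0.06] ang [ 0.02  0.04 -0.03]
```

View pics/s2.png

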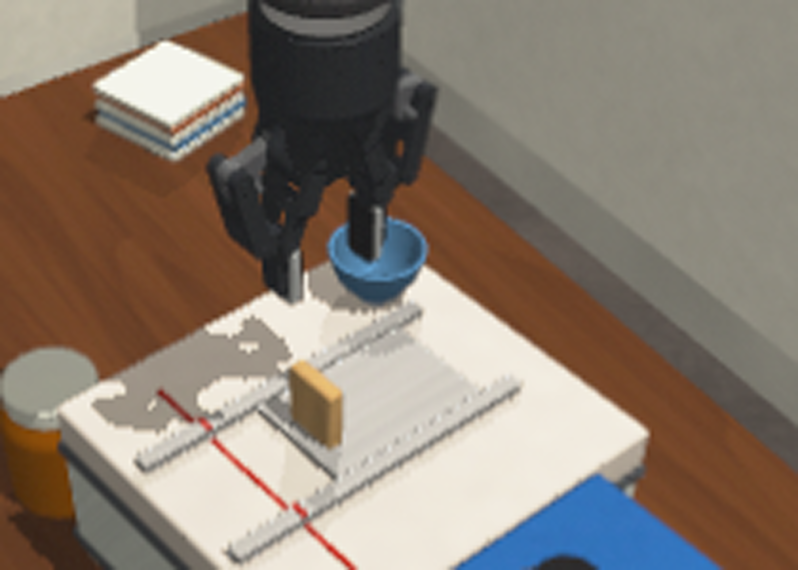

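View pics/t2.png

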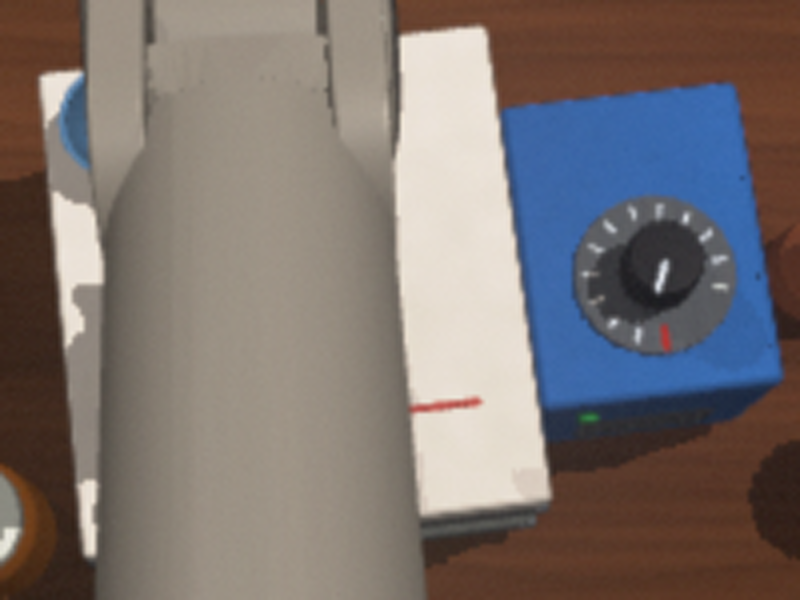

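jog_arm(dp=[[0.18,-0.04,1],[0.18,-0.04,2],[0.18,-0.04,3],[0.18,-0.04,3.6],[0.18,-0.04,3.6]], angular=[[0,0,0],[0,0,0],[0,0,0],[0,0,0],[0,0,0]], claw=[50,50,50,50,50])

```text
t: 2.4
eef_pos: [0.5713, 0.0673, 0.199]
tool_rot: [-0.001, 0.665, 0.747, -0.002]
contact_force: [-0.2, -0.6, 0.8]
gripper_width: 0.593
```

```bash
python3 - <<'E'
from h import *
s=cam("side")
crop(s,265,110,130,95,6,"pics/s3.png")
E
python3 go.py .5755 .06 .176 6.2
```

```text
t 2.45 pos [0.5724 0.0672 0.2005] yawy 6.68 q [-0.62  0.38  0.5   1.85 -0.22  0.97  0.1 ] F [1.4 0.5 1.4] w 0.585
dp [-0.3   0.09  0.98] ang [-0.02  0.    0.1 ]
```

View pics/s3.png

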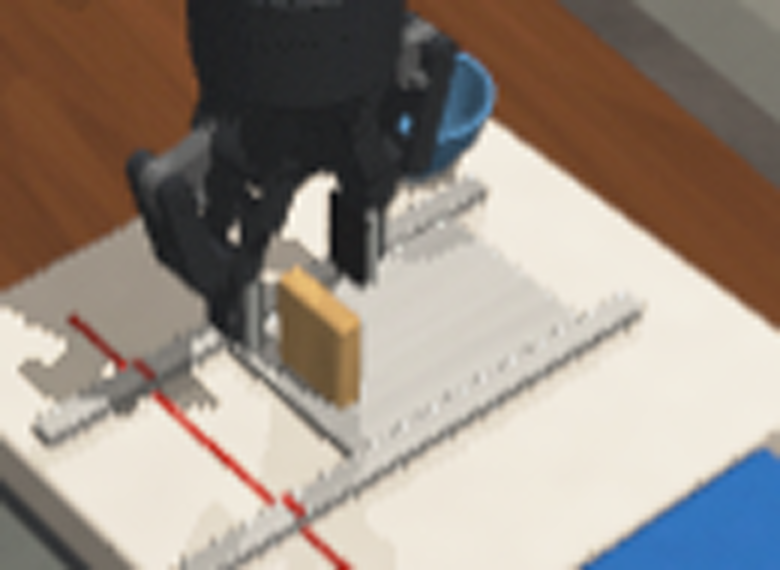

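jog_arm(dp=[[-0.25,0.1,0.4],[-0.25,0.1,0.8],[-0.25,0.1,0.95],[-0.25,0.1,0.95],[-0.25,0.1,0.95]], angular=[[0,0,0.1],[0,0,0.1],[0,0,0.1],[0,0,0.1],[0,0,0.1]], claw=[50,50,50,50,50])

```text
t: 2.95
eef_pos: [0.5765, 0.0608, 0.1775]
tool_rot: [0.0, 0.668, 0.744, 0.0]
contact_force: [-0.3, 0.1, -0.4]
gripper_width: 0.586
```

```bash
python3 go.py .5755 .06 .176 6.2; python3 -c "
from h import *
s=cam('side');crop(s,265,110,130,95,6,'pics/s4.png')"
```

```text
t 2.95 pos [0.5765 0.0608 0.1775] yawy 6.13 q [-0.59  0.41  0.49  1.87 -0.24  0.92  0.12] F [-0.3  0.1 -0.4] w 0.586
dp [-0.03 -0.04  0.06] ang [ 0.   -0.   -0.01]
```

View pics/s4.png

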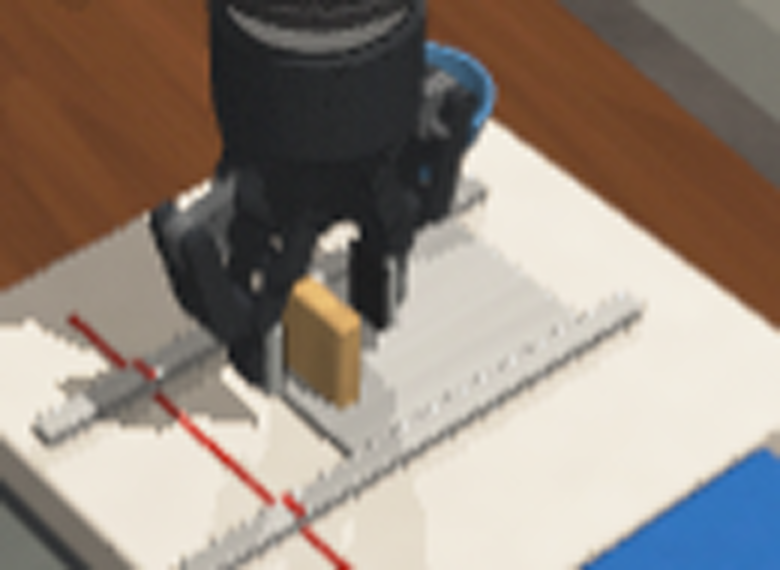

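jog_arm(dp=[[0,0,0],[0,0,0],[0,0,0],[0,0,0],[0,0,0]], angular=[[0,0,0],[0,0,0],[0,0,0],[0,0,0],[0,0,0]], claw=[35,20,8,6,6], grip_force=40)

```text
t: 3.5
eef_pos: [0.5763, 0.0608, 0.1777]
tool_rot: [-0.0, 0.668, 0.744, 0.0]
contact_force: [-2.7, -0.6, 5.1]
gripper_width: 0.136
```

```bash
python3 go.py .5755 .06 .176 6.2; python3 -c "
from h import *
s=cam('side');crop(s,265,110,130,95,6,'pics/s5.png')"
```

```text
t 3.5 pos [0.5763 0.0608 0.1777] yawy 6.14 q [-0.59  0.41  0.49  1.87 -0.24  0.92  0.12] F [-2.7 -0.6  5.1] w 0.136
dp [-0.03 -0.03  0.07] ang [-0.   -0.   -0.01]
```

View pics/s5.png

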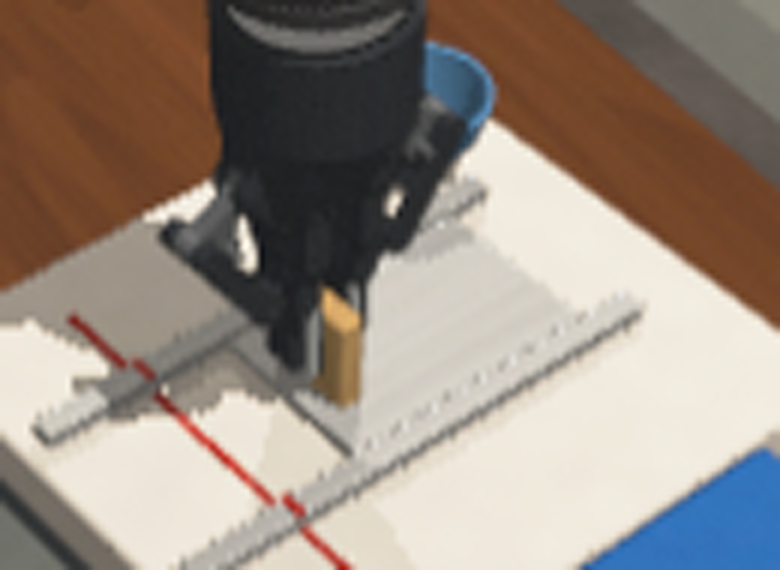

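jog_arm(dp=[[0,-0.2,0],[0,-0.45,0],[0,-0.7,0],[0,-0.95,0],[0,-1.2,0]], angular=[[0,0,0],[0,0,0],[0,0,0],[0,0,0],[0,0,0]], claw=[6,6,6,6,6], grip_force=60)

```text
t: 4.05
eef_pos: [0.549, 0.0578, 0.1778]
tool_rot: [0.002, 0.668, 0.744, 0.002]
contact_force: [9.3, 0.4, -5.7]
gripper_width: 0.133
```

jog_arm(dp=[[0,-0.1,0],[0,-0.2,0],[0,-0.2,0],[0,-0.2,0],[0,-0.2,0]], angular=[[0,0,0],[0,0,0],[0,0,0],[0,0,0],[0,0,0]], claw=[6,6,6,6,6])

```text
t: 4.55
eef_pos: [0.5435, 0.0571, 0.1778]
tool_rot: [0.002, 0.668, 0.744, 0.001]
contact_force: [6.1, 0.6, -0.4]
gripper_width: 0.128
```

```bash
python3 go.py .5763 .0608 .1777 6.14; python3 -c "
from h import *
s=cam('side');crop(s,265,130,100,75,8,'pics/s6.png')"
```

```text
t 4.55 pos [0.5435 0.0571 0.1778] yawy 6.14 q [-0.62  0.35  0.5   1.95 -0.21  0.89  0.1 ] F [ 6.1  0.6 -0.4] w 0.128
dp [0.01 1.32 0.01] ang [0.05 0.01 0.  ]
```

View pics/s6.png

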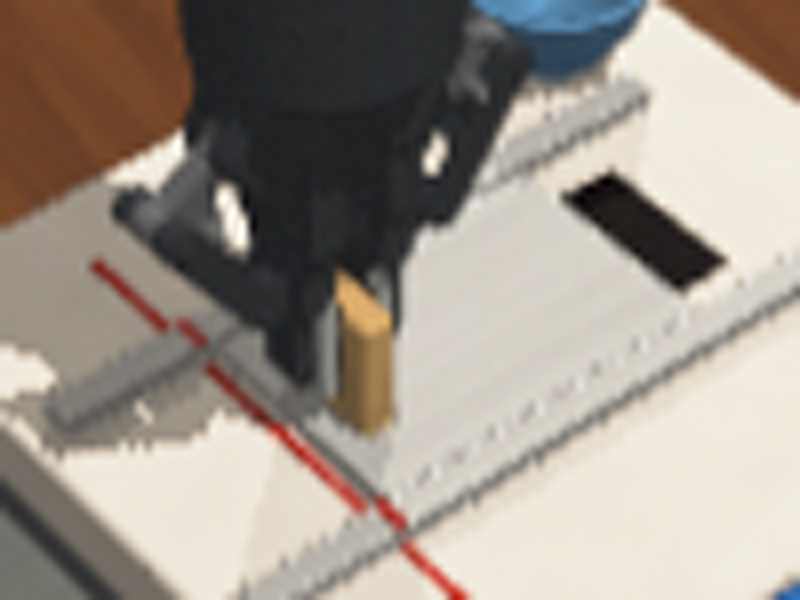

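```bash
cat > ov.py <<'E'
import sys
from h import *
# overlay: line of red (measured in side view, x-shift consistent), raised 7 mm, plus offsets back along kiln x
s=cam('side')
A=np.array([.5173,.151,.16]);B=np.array([.5384,-.0415,.16]);kx=np.array([.994,.108,0])
S=8;x0,y0,w,h=265,130,100,75
im=cv2.resize(s["pixels"][y0:y0+h,x0:x0+w],None,fx=S,fy=S,interpolation=cv2.INTER_CUBIC)
def px(P): u=proj(s,P); return tuple(np.round((u-[x0,y0]+.5)*S-.5).astype(int).tolist())
cv2.line(im,px(A),px(B),(255,0,255),1)
for off,col in((0,(0,255,0)),(.004,(255,255,0))):
    z=np.array([0,0,.007]); m=A+(B-A)*.3; n=A+(B-A)*.7
    cv2.line(im,px(m+z+off*kx),px(n+z+off*kx),col,1)
cv2.imwrite(sys.argv[1],im)
E
python3 ov.py pics/s7.png
```

```text
(no output)
```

View pics/s7.png

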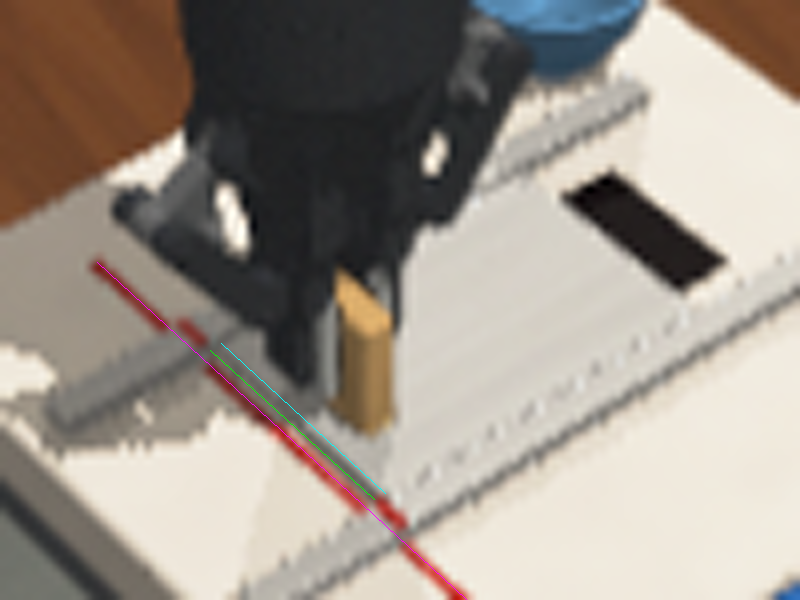

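jog_arm(dp=[[0,-0.08,0],[0,-0.16,0],[0,-0.16,0],[0,-0.16,0],[0,-0.16,0]], angular=[[0,0,0],[0,0,0],[0,0,0],[0,0,0],[0,0,0]], claw=[6,6,6,6,6])

```text
t: 5.15
eef_pos: [0.5397, 0.0567, 0.1778]
tool_rot: [0.002, 0.668, 0.744, 0.002]
contact_force: [6.8, -0.1, -2.7]
gripper_width: 0.129
```

```bash
python3 go.py .5763 .0608 .1777 6.14; python3 ov.py pics/s8.png
```

```text
t 5.15 pos [0.5397 0.0567 0.1778] yawy 6.14 q [-0.63  0.34  0.5   1.96 -0.21  0.89  0.09] F [ 6.8 -0.1 -2.7] w 0.129
dp [0.   1.47 0.01] ang [0.05 0.01 0.  ]
```

View pics/s8.png

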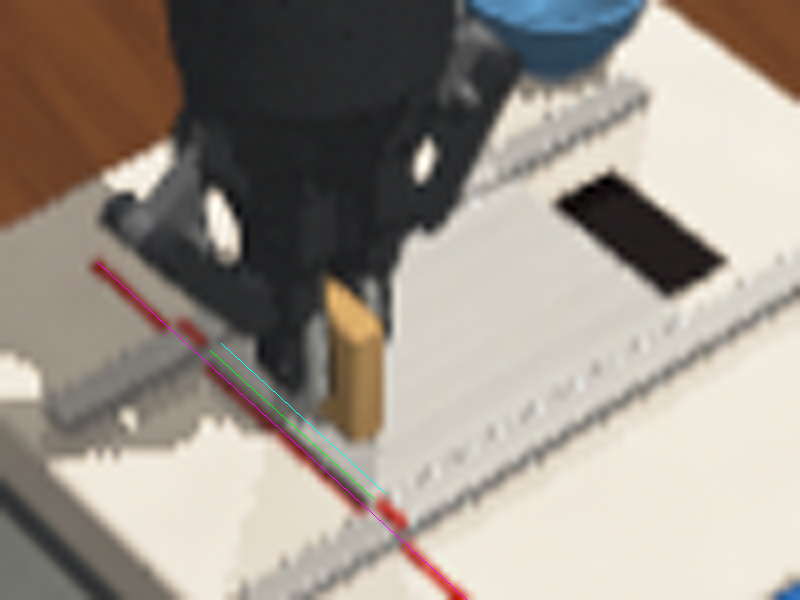

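jog_arm(dp=[[0,0,0],[0,0,0],[0,0,0],[0,0,0],[0,0,-1]], angular=[[0,0,0],[0,0,0],[0,0,0],[0,0,0],[0,0,0]], claw=[30,40,50,50,50])

```text
t: 5.7
eef_pos: [0.5353, 0.0564, 0.2001]
tool_rot: [-0.002, 0.668, 0.744, -0.003]
contact_force: [-0.0, -0.1, 1.1]
gripper_width: 0.588
```

```bash
python3 go.py .605 -.1437 .29
```

```text
t 5.7 pos [0.5353 0.0564 0.2001] yawy 6.15 q [-0.64  0.31  0.51  1.94 -0.19  0.94  0.07] F [-0.  -0.1  1.1] w 0.588
dp [-8.26  1.89 -3.6 ] ang 0
```

jog_arm(dp=[[0,0,-2],[0,0,-3.6],[-2,0.4,-3.6],[-4,0.9,-3.6],[-6,1.4,-3.6]], angular=[[0,0,0],[0,0,0],[0,0,-1.7],[0,0,-3.4],[0,0,-5.1]], claw=[60,85,85,85,85])

```text
t: 6.2
eef_pos: [0.5815, -0.0685, 0.293]
tool_rot: [0.0, 0.506, 0.862, 0.001]
contact_force: [0.4, 0.0, 0.4]
gripper_width: 1.0
```

```bash
python3 go.py .605 -.1437 .29 ; python3 -c "
from h import *
s=cam('side');crop(s,235,100,200,150,4,'pics/s9.png');t=cam('top');crop(t,215,120,200,150,4,'pics/t9.png')"
```

```text
t 6.2 pos [ 0.5815 -0.0685  0.293 ] yawy 29.14 q [-0.42  0.3   0.54  1.73 -0.17  1.16  0.68] F [0.4 0.  0.4] w 1.0
dp [-3.09 -0.65  0.12] ang 0
```

View pics/t9.png

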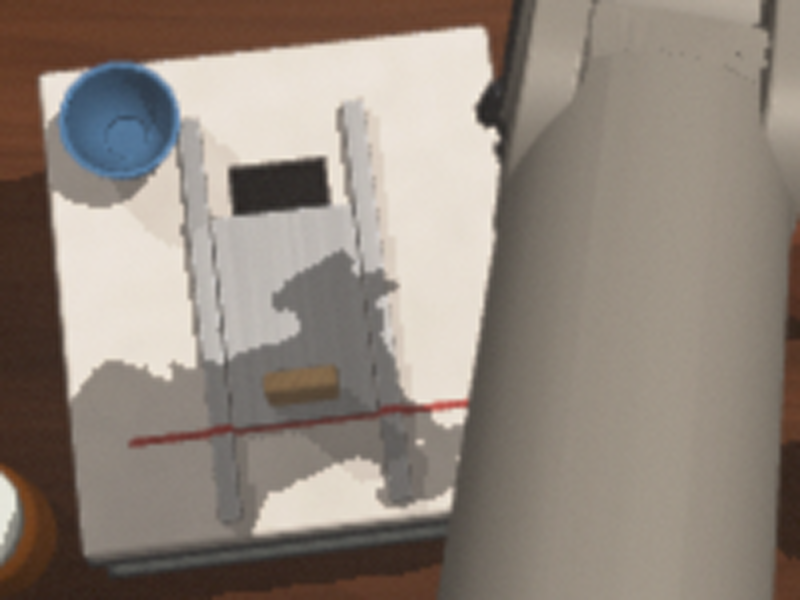

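View pics/s9.png

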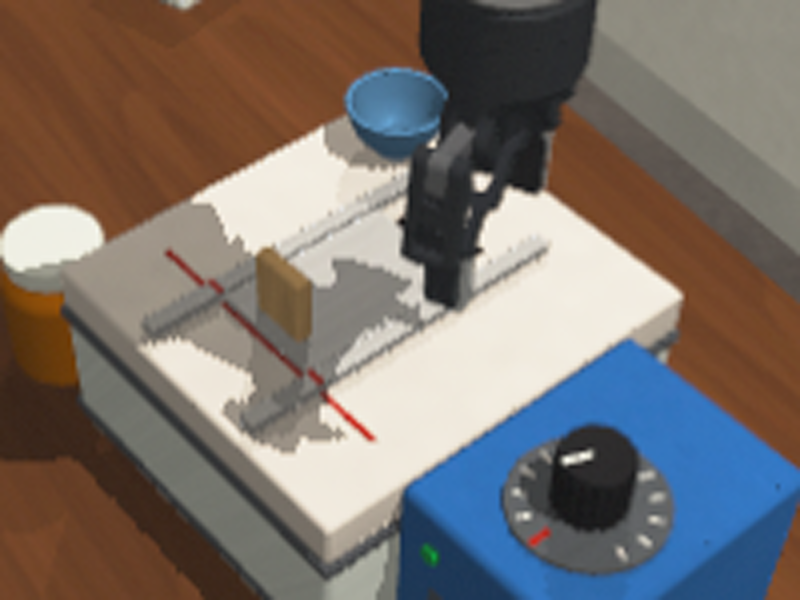

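```bash
cat > edge.py <<'E'
from h import *
c=cam('top'); im=c["pixels"].astype(int); kx=np.array([np.cos(np.radians(6.2)),np.sin(np.radians(6.2))])
# red line: centroid per column over whole line at left part off rails (z .16)
P=[]
for u in list(range(249,266))+list(range(318,333)):
    col=im[215:236,u]; w=np.clip(col[:,2]-np.maximum(col[:,1],col[:,0])-25,0,None)
    if w.sum()>20: P.append(plane(c,u,215+(w@np.arange(21))/w.sum(),.16))
P=np.array(P); line=np.median(P[:,:2]@kx); print("line kx",line,(P[:,:2]@kx).std(),len(P))
for u in(280,288,296): print(u,im[214:234,u].tolist())
mid=[]
for u in range(276,306):
    col=im[217:232,u]; w=np.clip(col[:,2]-np.maximum(col[:,1],col[:,0])-25,0,None)
    if w.sum()>20: mid.append(plane(c,u,217+(w@np.arange(15))/w.sum(),.16)[:2]@kx)
print("line centroid between rails",np.median(mid))
E
python3 edge.py
python3 - <<'E'
from h import *
c=cam('top'); crop(c,265,205,50,32,14,"pics/t10.png")
E
```

```text
line kx 0.5263413414686593 0.00028671122713304614 30
280 [[96, 103, 110], [93, 101, 107], [95, 102, 108], [105, 110, 114], [107, 109, 114], [107, 109, 112], [110, 112, 114], [109, 112, 115], [110, 114, 116], [109, 113, 115], [111, 114, 116], [107, 110, 114], [66, 70, 90], [59, 62, 97], [98, 104, 117], [111, 117, 125], [121, 130, 139], [125, 132, 141], [125, 132, 141], [126, 133, 142]]
288 [[76, 106, 132], [74, 101, 126], [72, 97, 119], [62, 83, 102], [58, 75, 90], [55, 72, 88], [61, 74, 89], [89, 92, 97], [91, 93, 97], [93, 94, 97], [90, 93, 96], [59, 61, 85], [58, 61, 97], [96, 102, 114], [108, 115, 123], [120, 128, 135], [120, 128, 135], [122, 131, 138], [122, 131, 139], [120, 128, 135]]
296 [[76, 104, 129], [72, 99, 124], [66, 87, 106], [56, 73, 89], [52, 69, 83], [59, 72, 85], [85, 89, 94], [91, 93, 96], [92, 95, 97], [90, 93, 96], [60, 63, 86], [57, 61, 98], [97, 104, 115], [105, 109, 118], [103, 111, 117], [105, 112, 119], [104, 112, 118], [104, 111, 118], [108, 114, 122], [117, 127, 134]]
line centroid between rails nan
  return _methods._mean(a, axis=axis, dtype=dtype,
  ret = ret.dtype.type(ret / rcount)
```

View pics/t10.png

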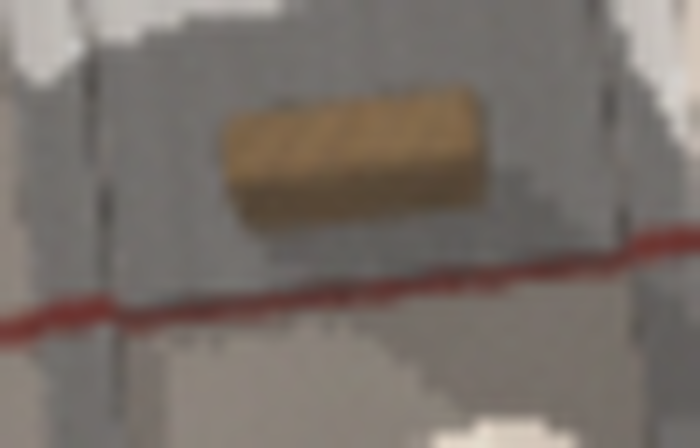

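Run:
```python
from h import *
c=cam('top'); kx=np.array([np.cos(np.radians(6.2)),np.sin(np.radians(6.2))])
for u,v in((280,225.45),(288,224.5),(296,223.5)): print(1000*(plane(c,u,v,.167)[:2]@kx-.52634))
for u,v in((229,362),(366,348)): print(1000*(plane(c,u/4+215-.375,v/4+120-.375,.167)[:2]@kx-.52634))
```

```text
0.8386013581194174
0.8525670947417963
0.9776361598168304
37.132802199553836
36.04503137157688
```

The slide's front edge is now on the red line, with an estimated residual of about 0.9 mm. The bowl has not moved. Next is the knob.

jog_arm(dp=[[-0.6,-0.1,0],[-1.2,-0.3,0],[-1.8,-0.4,0],[-2.4,-0.5,0],[-3,-0.6,0]], angular=[[0,0,-1.7],[0,0,-3.4],[0,0,-5.1],[0,0,-6.8],[0,0,-8.5]], claw=[85,85,85,85,85])

```text
t: 6.95
eef_pos: [0.6042, -0.1387, 0.2923]
tool_rot: [-0.0, 0.159, 0.987, 0.0]
contact_force: [0.2, 0.1, -0.4]
gripper_width: 0.993
```

```bash
python3 go.py .605 -.1437 .24 106
```

```text
t 6.95 pos [ 0.6042 -0.1387  0.2923] yawy 71.7 q [-0.19  0.35  0.42  1.64 -0.15  1.18  1.52] F [ 0.2  0.1 -0.4] w 0.993
dp [-0.09 -0.18  2.09] ang [ 0.01 -0.   -6.86]
```

jog_arm(dp=[[0,-0.1,0.4],[0,-0.1,0.8],[0,-0.1,1.2],[0,-0.1,1.6],[0,-0.1,2]], angular=[[0,0,-1.7],[0,0,-3.4],[0,0,-5.1],[0,0,-6.8],[0,0,-6.8]], claw=[85,85,85,85,85])

```text
t: 7.45
eef_pos: [0.6032, -0.1409, 0.242]
tool_rot: [0.0, -0.134, 0.991, 0.001]
contact_force: [-1.4, 0.1, -0.4]
gripper_width: 0.996
```

jog_arm(dp=[[0,0,0],[0,0,0],[0,0,0],[0,0,0],[0,0,0]], angular=[[0,0,0],[0,0,0],[0,0,0],[0,0,0],[0,0,0]], claw=[85,85,85,85,85])

```text
t: 7.95
eef_pos: [0.6034, -0.1431, 0.2429]
tool_rot: [0.0, -0.132, 0.991, -0.0]
contact_force: [-0.9, -0.3, 0.4]
gripper_width: 0.994
```

```bash
python3 go.py .605 -.1437 .169 106;  python3 -c "
from h import *
s=cam('side');crop(s,320,120,130,95,6,'pics/s11.png')"
```

```text
t 7.95 pos [ 0.6034 -0.1431  0.2429] yawy 105.18 q [-0.09  0.38  0.3   1.7  -0.13  1.08  2.08] F [-0.9 -0.3  0.4] w 0.994
dp [-0.05 -0.04  2.96] ang [-0.    0.01 -0.16]
```

View pics/s11.png

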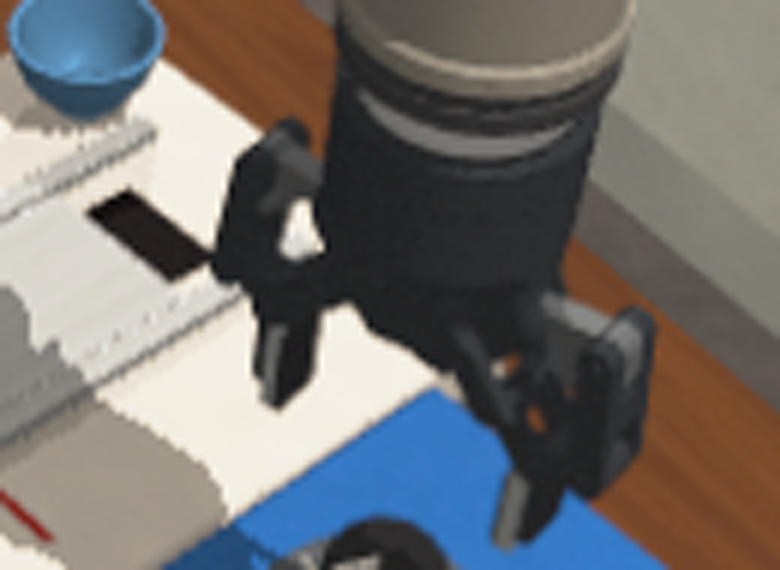

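jog_arm(dp=[[-0.05,0,0.8],[-0.05,0,1.6],[-0.05,0,2.3],[-0.05,0,2.8],[-0.05,0,2.9]], angular=[[0,0,0],[0,0,0],[0,0,0],[0,0,0],[0,0,0]], claw=[85,85,85,85,85])

```text
t: 8.5
eef_pos: [0.6035, -0.1426, 0.1685]
tool_rot: [-0.001, -0.132, 0.991, 0.0]
contact_force: [-0.7, -0.5, -0.1]
gripper_width: 0.995
```

jog_arm(dp=[[0,0,0],[0,0,0],[0,0,0],[0,0,0],[0,0,0]], angular=[[0,0,0],[0,0,0],[0,0,0],[0,0,0],[0,0,0]], claw=[80,75,70,65,60])

```text
t: 9.0
eef_pos: [0.6046, -0.1428, 0.1704]
tool_rot: [0.0, -0.132, 0.991, -0.0]
contact_force: [-0.6, 0.3, 0.0]
gripper_width: 0.702
```

```bash
python3 go.py .605 -.1437 .169 106;  python3 -c "
from h import *
s=cam('side');crop(s,310,140,130,95,6,'pics/s12.png')"
```

```text
t 9.0 pos [ 0.6046 -0.1428  0.1704] yawy 105.22 q [-0.08  0.46  0.28  1.76 -0.15  0.94  2.1 ] F [-0.6  0.3  0. ] w 0.702
dp [-0.01 -0.04  0.06] ang [-0.    0.01 -0.16]
```

View pics/s12.png

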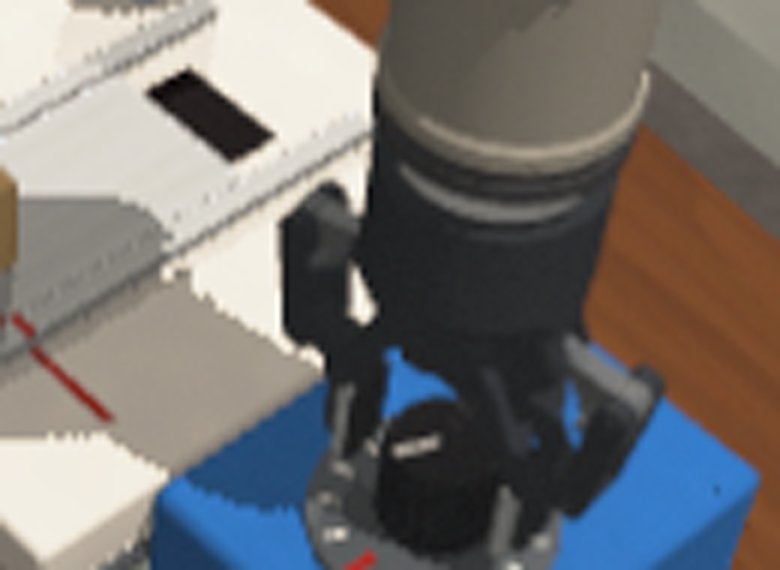

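jog_arm(dp=[[0,0,0.1],[0,0,0.1],[0,0,0.1],[0,0,0.1],[0,0,0.1]], angular=[[0,0,0],[0,0,0],[0,0,0],[0,0,0],[0,0,0]], claw=[55,50,45,38,36], grip_force=50)

```text
t: 9.55
eef_pos: [0.6048, -0.1445, 0.1681]
tool_rot: [0.001, -0.132, 0.991, -0.001]
contact_force: [0.4, -5.5, 3.2]
gripper_width: 0.477
```

```bash
python3 go.py .605 -.1437 .169 106;  python3 -c "
from h import *
s=cam('side');crop(s,340,180,90,65,8,'pics/s13.png')"
```

```text
t 9.55 pos [ 0.6048 -0.1445  0.1681] yawy 105.14 q [-0.08  0.46  0.28  1.77 -0.15  0.93  2.1 ] F [ 0.4 -5.5  3.2] w 0.477
dp [-0.02  0.03 -0.04] ang [-0.03  0.01 -0.17]
```

View pics/s13.png

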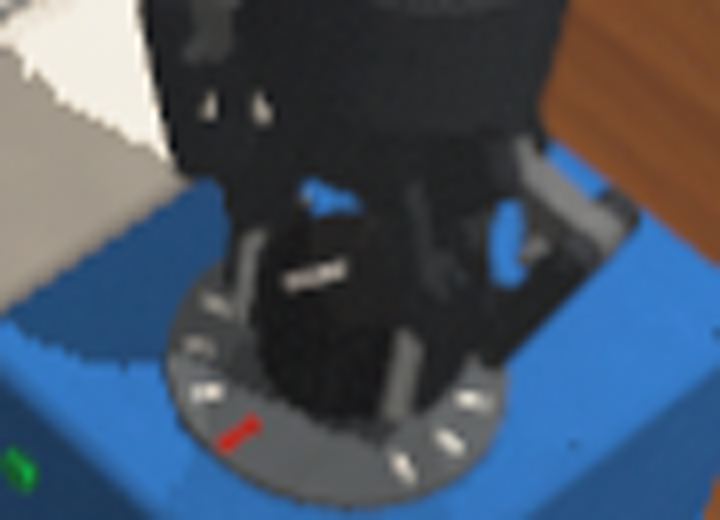

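jog_arm(dp=[[0,0,0],[0,0,0],[0,0,0],[0,0,0],[0,0,0]], angular=[[0,0,1],[0,0,2.2],[0,0,3.4],[0,0,4.6],[0,0,5.8]], claw=[36,36,36,36,36])

```text
t: 10.1
eef_pos: [0.6048, -0.1436, 0.1681]
tool_rot: [0.001, 0.122, 0.992, -0.0]
contact_force: [1.2, -3.3, 3.4]
gripper_width: 0.478
```

```bash
python3 go.py .605 -.1437 .168 -87;  python3 -c "
from h import *
s=cam('side');crop(s,340,180,90,65,8,'pics/s14.png')"
```

```text
t 10.1 pos [ 0.6048 -0.1436  0.1681] yawy 75.94 q [-0.16  0.48  0.4   1.77 -0.22  0.94  1.65] F [ 1.2 -3.3  3.4] w 0.478
dp [-0.01 -0.    0.  ] ang [2.000e-02 1.000e-02 3.259e+01]
```

View pics/s14.png

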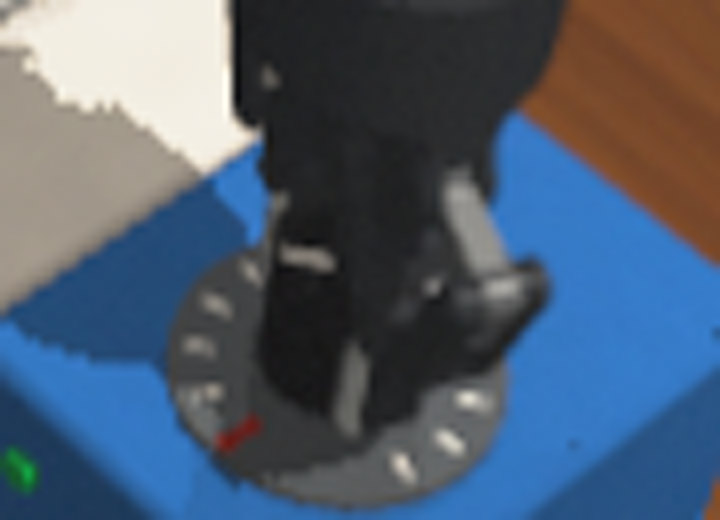

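jog_arm(dp=[[0,0,0],[0,0,0],[0,0,0],[0,0,0],[0,0,0]], angular=[[0,0,1.5],[0,0,3],[0,0,4.5],[0,0,6],[0,0,7.5]], claw=[36,36,36,36,36])

```text
t: 10.65
eef_pos: [0.6054, -0.1426, 0.1681]
tool_rot: [0.001, 0.434, 0.901, 0.0]
contact_force: [2.5, -2.1, 2.3]
gripper_width: 0.478
```

jog_arm(dp=[[0,0,0],[0,0,0],[0,0,0],[0,0,0],[0,0,0]], angular=[[0,0,1.5],[0,0,3],[0,0,4.5],[0,0,6],[0,0,7.5]], claw=[36,36,36,36,36])

```text
t: 11.15
eef_pos: [0.6065, -0.1422, 0.1682]
tool_rot: [0.002, 0.7, 0.714, 0.001]
contact_force: [6.1, -2.7, 1.2]
gripper_width: 0.477
```

```bash
python3 go.py .605 -.1437 .168 -87;  python3 -c "
from h import *
s=cam('side');crop(s,340,180,90,65,8,'pics/s15.png')"
```

```text
t 11.15 pos [ 0.6065 -0.1422  0.1682] yawy 1.1 q [-0.39  0.55  0.73  1.79 -0.43  0.97  0.53] F [ 6.1 -2.7  1.2] w 0.477
dp [-0.06 -0.06  0.01] ang [ 0.04 -0.03 17.62]
```

View pics/s15.png

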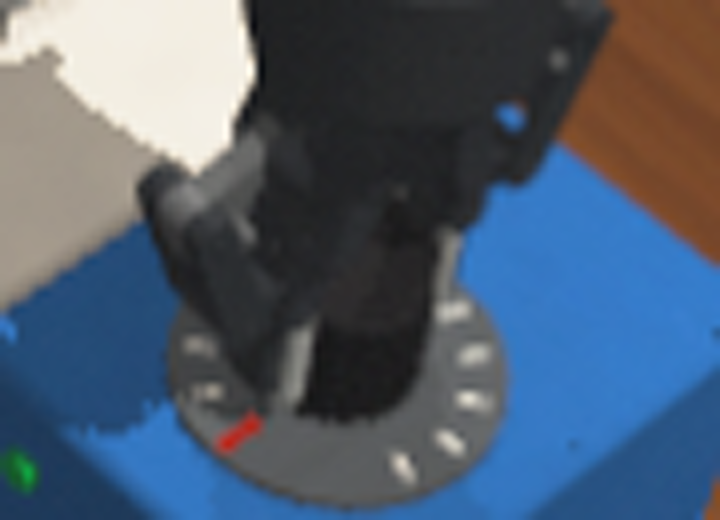

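jog_arm(dp=[[0,0,0],[0,0,0],[0,0,0],[0,0,0],[0,0,0]], angular=[[0,0,1.5],[0,0,3],[0,0,4.5],[0,0,6],[0,0,7.5]], claw=[36,36,36,36,36])

```text
t: 11.7
eef_pos: [0.6077, -0.1426, 0.1682]
tool_rot: [0.002, 0.892, 0.451, 0.002]
contact_force: [10.1, -3.9, -3.5]
gripper_width: 0.477
```

```bash
python3 go.py .605 -.1437 .168 -87
```

```text
t 11.7 pos [ 0.6077 -0.1426  0.1682] yawy -36.37 q [-0.49  0.61  0.9   1.79 -0.56  1.01 -0.01] F [10.1 -3.9 -3.5] w 0.477
dp [-0.1  -0.06  0.01] ang [ 0.05 -0.06 10.13]
```

jog_arm(dp=[[0.05,0.06,0],[0.05,0.06,0],[0.05,0.06,0],[0.05,0.06,0],[0.05,0.06,0]], angular=[[0,0,1.2],[0,0,2.4],[0,0,3.6],[0,0,4.8],[0,0,6]], claw=[36,36,36,36,36])

```text
t: 12.2
eef_pos: [0.6083, -0.1433, 0.1682]
tool_rot: [0.001, 0.979, 0.205, 0.002]
contact_force: [5.3, -4.8, 1.1]
gripper_width: 0.482
```

```bash
python3 go.py .605 -.1437 .168 -87; python3 -c "
from h import *
s=cam('side');crop(s,340,180,90,65,8,'pics/s16.png')"
```

```text
t 12.2 pos [ 0.6083 -0.1433  0.1682] yawy -66.36 q [-0.56  0.68  1.03  1.79 -0.67  1.06 -0.44] F [ 5.3 -4.8  1.1] w 0.482
dp [-0.13 -0.04  0.01] ang [ 0.03 -0.04  4.13]
```

View pics/s16.png

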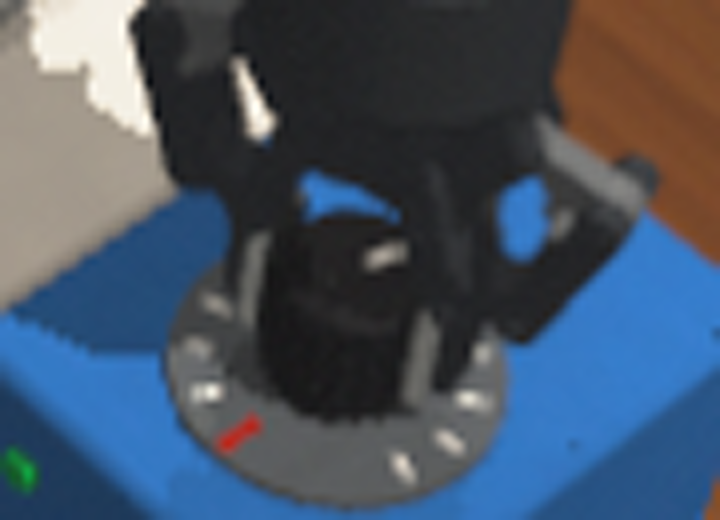

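jog_arm(dp=[[0,0,0],[0,0,0],[0,0,0],[0,0,0],[0,0,0]], angular=[[0,0,1.1],[0,0,2.2],[0,0,3.3],[0,0,4.2],[0,0,4.2]], claw=[36,36,36,36,36])

```text
t: 12.75
eef_pos: [0.6085, -0.144, 0.1682]
tool_rot: [0.002, 1.0, 0.024, 0.002]
contact_force: [5.5, -5.8, 1.1]
gripper_width: 0.477
```

jog_arm(dp=[[0,0,0],[0,0,0],[0,0,0],[0,0,0],[0,0,0]], angular=[[0,0,0],[0,0,0],[0,0,0],[0,0,0],[0,0,0]], claw=[36,45,60,80,85])

```text
t: 13.25
eef_pos: [0.606, -0.1419, 0.167]
tool_rot: [-0.001, 1.0, 0.024, -0.0]
contact_force: [0.5, -1.1, -0.1]
gripper_width: 0.995
```

```bash
python3 go.py .605 -.1437 .168 -87; python3 -c "
from h import *
s=cam('side');crop(s,340,180,90,65,8,'pics/s17.png')"
```

```text
t 13.25 pos [ 0.606  -0.1419  0.167 ] yawy -87.23 q [-0.6   0.73  1.11  1.8  -0.74  1.1  -0.74] F [ 0.5 -1.1 -0.1] w 0.995
dp [-0.04  0.07 -0.04] ang [-0.01  0.01 -0.05]
```

View pics/s17.png

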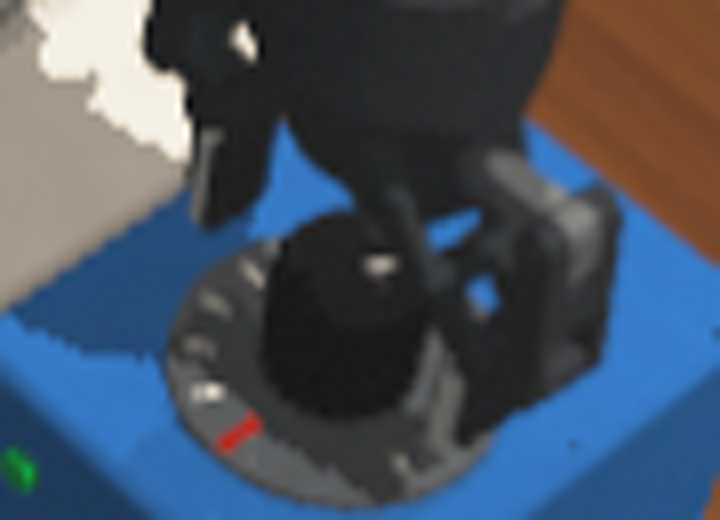

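Next I lift straight up and back away so both views are clear.

jog_arm(dp=[[0,0,-1],[0,0,-2],[0,0,-4],[0,0,-6],[0,0,-7]], angular=[[0,0,0],[0,0,0],[0,0,0],[0,0,0],[0,0,0]], claw=[85,85,85,85,85])

```text
t: 13.8
eef_pos: [0.607, -0.1436, 0.3467]
tool_rot: [0.001, 1.0, 0.024, 0.002]
contact_force: [0.4, 0.7, -0.2]
gripper_width: 0.994
```

```bash
python3 go.py .4 -.4 .36 -60
```

```text
t 13.8 pos [ 0.607  -0.1436  0.3467] yawy -87.29 q [-0.68  0.59  1.29  1.59 -0.57  1.39 -0.86] F [ 0.4  0.7 -0.2] w 0.994
dp [-8.75  9.85 -0.56] ang [ 0.03 -0.04 -5.46]
```

jog_arm(dp=[[0,0,0],[-1,1,0],[-2,2,0],[-3,3,0],[-4,4,0]], angular=[[0,0,-1.6],[0,0,-3.2],[0,0,-4.8],[0,0,-6.4],[0,0,-8]], claw=[85,85,85,85,85])

```text
t: 14.3
eef_pos: [0.5099, -0.2479, 0.3424]
tool_rot: [-0.0, 0.93, 0.367, 0.0]
contact_force: [-0.0, 0.6, -0.4]
gripper_width: 0.998
```

```bash
python3 go.py .4 -.4 .36 -40
```

```text
t 14.3 pos [ 0.5099 -0.2479  0.3424] yawy -46.92 q [-0.53  0.37  1.16  1.72 -0.35  1.28 -0.11] F [-0.   0.6 -0.4] w 0.998
dp [-7.37  1.44 -0.71] ang [-0.   -0.   -1.38]
```

jog_arm(dp=[[-1,0.3,0],[-2.5,0.6,0],[-4,0.9,0],[-5.5,1.1,0],[-6.5,1.2,0]], angular=[[0,0,-1],[0,0,-2],[0,0,-3],[0,0,-4],[0,0,-5]], claw=[85,85,85,85,85])

```text
t: 14.8
eef_pos: [0.4095, -0.3816, 0.3427]
tool_rot: [0.0, 0.83, 0.557, 0.0]
contact_force: [-0.5, 0.2, 0.3]
gripper_width: 0.997
```

```bash
python3 go.py .4 -.4 .36 -40; python3 -c "
from h import *
s=cam('side');t=cam('top');crop(s,235,100,200,150,4,'pics/s18.png');crop(t,215,120,200,150,4,'pics/t18.png');crop(t,350,160,60,55,10,'pics/k18.png');cv2.imwrite('pics/T18.png',t['pixels'])"; python3 edge.py 2>/dev/null
```

```text
t 14.8 pos [ 0.4095 -0.3816  0.3427] yawy -22.24 q [-0.19  0.3   1.05  1.74 -0.27  1.26  0.54] F [-0.5  0.2  0.3] w 0.997
dp [-0.82 -0.07 -0.69] ang [0.   0.   3.55]
line kx 0.5263100897431875 0.00018583593594548867 32
280 [[160, 169, 180], [153, 163, 173], [155, 164, 173], [169, 175, 183], [125, 128, 133], [113, 116, 120], [115, 117, 121], [113, 117, 120], [113, 116, 119], [123, 126, 130], [180, 184, 190], [187, 191, 197], [100, 104, 126], [98, 106, 170], [180, 192, 212], [197, 210, 222], [210, 221, 230], [211, 223, 231], [212, 223, 232], [214, 224, 233]]
288 [[124, 177, 221], [119, 170, 214], [111, 157, 199], [85, 118, 147], [64, 84, 102], [62, 77, 93], [66, 80, 95], [91, 95, 101], [95, 97, 100], [108, 111, 114], [159, 164, 169], [92, 95, 121], [95, 103, 169], [177, 190, 209], [194, 206, 219], [203, 218, 227], [207, 220, 229], [207, 221, 230], [208, 221, 229], [206, 221, 229]]
296 [[123, 175, 219], [116, 166, 210], [91, 126, 158], [68, 87, 107], [60, 74, 90], [77, 88, 100], [152, 157, 162], [167, 172, 177], [169, 172, 177], [167, 172, 177], [96, 99, 124], [95, 103, 172], [179, 191, 211], [190, 204, 217], [191, 204, 217], [192, 207, 218], [192, 206, 218], [190, 204, 217], [192, 205, 219], [204, 219, 227]]
line centroid between rails 0.5253856607527735
```

View pics/T18.png

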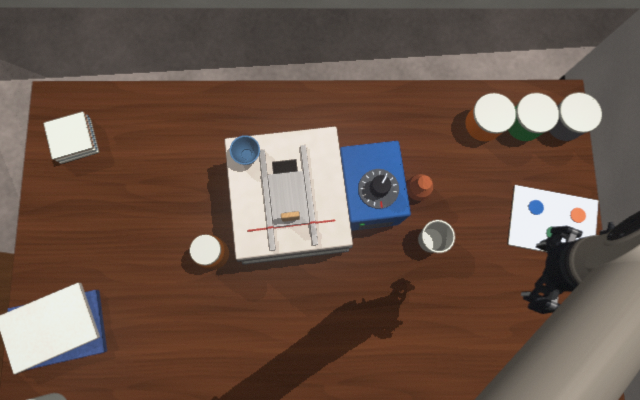

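View pics/t18.png

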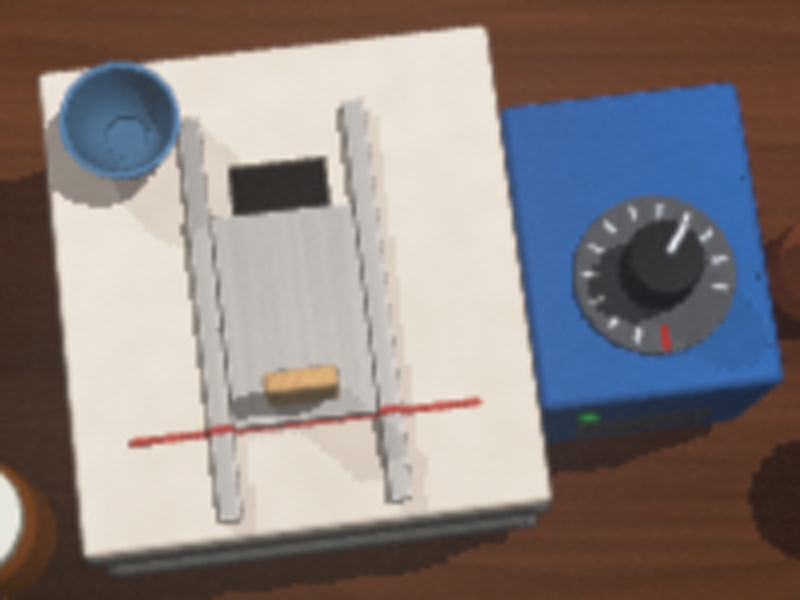

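View pics/k18.png

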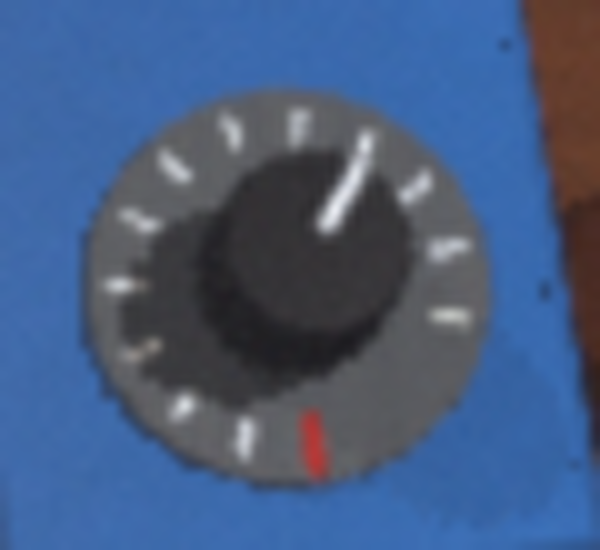

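View pics/s18.png

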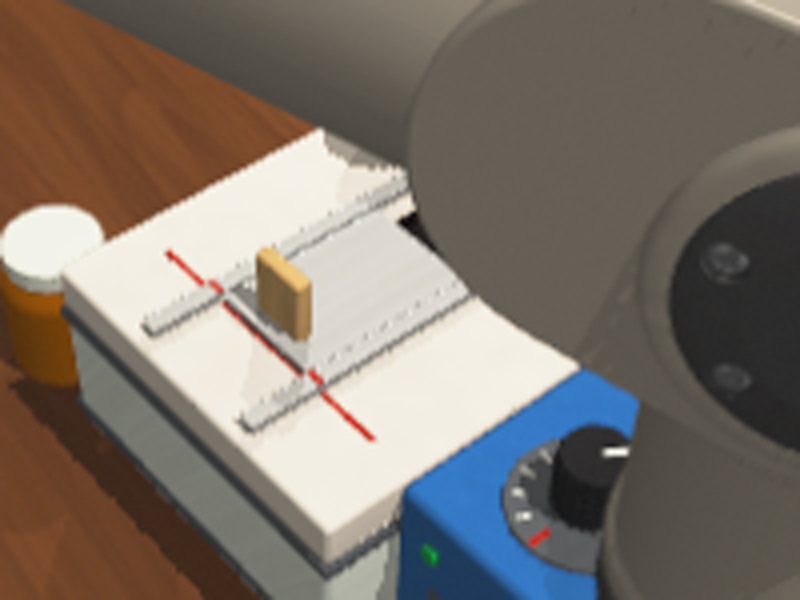

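Run:
```python
from h import *
c=cam('top'); K=lambda X,Y:(X/10+350-.45,Y/10+160-.45)
a=plane(c,*K(325,230),.204);b=plane(c,*K(365,138),.204);d=b-a
y=np.degrees(np.arctan2(d[1],d[0])); print((186.2-y)%360/24)
kx=np.array([np.cos(np.radians(6.2)),np.sin(np.radians(6.2))])
for u,v in((280,225.5),(288,224.5),(296,223.5)): print(1000*(plane(c,u,v,.167)[:2]@kx-.52631))
o=get_obs(); print(o["contact_force"],o["joint_vel"].round(3))
```

```text
8.799889545946758
0.7577911403738868
0.8825670947418818
1.007636159816916
[0.00478112 0.70353967 0.12076235] [-0.033  0.011 -0.02  -0.005 -0.005 -0.001 -0.006]
```

Run:
```python
from h import *
for f,src in(("start","pics/top0.png"),("now",None)):
    c=cam('top'); im=(cv2.imread(src) if src else c["pixels"]).astype(float)
    x0,y0=373,176; p=im[y0:194,x0:390].min(2) if src is None else im[180:194,x0:390].min(2); yy0=y0 if src is None else 180
    yy,xx=np.mgrid[:p.shape[0],:p.shape[1]]; P=np.stack([plane(c,u+x0,v+yy0,.204)[:2] for v in range(p.shape[0]) for u in range(p.shape[1])])
    r=np.linalg.norm(P-[.6055,-.1437],axis=1); w=np.clip(p.ravel()-75,0,None)*(r<.0205)
    m=(w@P)/w.sum(); C=((P-m).T*w)@(P-m); v=np.linalg.eigh(C)[1][:,1]
    d=m-[.6055,-.1437]; v*=np.sign(v@d)
    for n,q in(("pca",v),("centroid",d)): print(f,n,((186.2-np.degrees(np.arctan2(q[1],q[0])))%360)/24)
```

```text
start pca 0.9857895815003724
start centroid 1.031347187659847
now pca 9.107301103267183
now centroid 9.002955586528115
```

The pointer now reads 9.0–9.1 clicks; it was 1.0 at the start. The vent is on its line, nothing else has moved, and the arm is clear, so I'm letting it settle and handing in.

jog_arm(dp=[[0,0,0],[0,0,0],[0,0,0],[0,0,0],[0,0,0]], angular=[[0,0,0],[0,0,0],[0,0,0],[0,0,0],[0,0,0]], claw=[85,85,85,85,85])

```text
t: 15.6
eef_pos: [0.4122, -0.3795, 0.3425]
tool_rot: [0.0, 0.83, 0.557, -0.0]
contact_force: [-0.2, 0.9, 0.6]
gripper_width: 0.994
```

```bash
python3 -c "
from station import *
print(hand_in())"
```

```text
the job is handed in; nothing more can be done
None
```

I pulled the vent slide out about 37 mm by its handle, to the red line. Then I turned the knob 192° clockwise in a single grasp, from click 1 to click 9. I let go of both and backed the arm away, and handed in at about 15.6 s.

- **Vent:** in the last top view the plate edge sits on the red line, about 0.9 mm short of its centre. That is within the camera's error, since a pixel is about 2 mm. The side view agrees.
- **Knob:** the pointer lines up with the ninth tick, and its position reads 9.0 to 9.1 clicks. A rougher hand-picked estimate from the same view gave 8.8, which still rounds to nine.
- **Other objects:** in the top view the bowl, jar, cup and vase look to be where they started. The arm was touching nothing, and the contact force was about zero.

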